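Flip open the garnish bin

TASK

Using only pushes of the fingertips, first slide the small white tub sideways along the counter until it stands wholly clear of the front of the green-lidded bin, keeping it upright and never lifting it. Then flip the green lid up from under its front edge, over past upright, so that it falls back and stays fully open by itself. Leave the blue lid shut and do not disturb the mug, apples, pepper mill, jar and spoon.

Things in the scene. Friction and masses are not known exactly. Their poses are not given: they have to be found in the camera images.
- green_bin: Fixed stainless-steel bin with a green lid, 130 (x) x 160 (y) x 110 mm high. Origin: centre of its underside on the counter. Its own x axis points from the front (nearer the robot) to the hinge at the back, y along the front edge, z up. It can stand to the left or right of the blue-lidded bin and is turned up to 0.3 rad either way.
- green_lid (a joint): Hinge angle of the green lid, rad: 0 shut and level, grows as the front edge rises, pi/2 upright, stop at 2.0 (fully open, leaning back). No spring or latch: it drops shut if let go below about 1.5 and falls back to the stop by its own weight above about 1.65.
- green_lid_edge (a point): Middle of the lower front edge of the green lid (moves with the lid). The lid is a flat rigid plate 155 mm from hinge to front edge, 164 mm wide, 6 mm thick, 0.18 to 0.29 kg; shut, its underside lies 110 mm above the counter and it juts out 25 mm beyond the bin's front wall, so a fingertip can go under it.
- green_lid_hinge (a point): Middle of the green lid's hinge line, at the top of the bin's back wall, 110 mm above the counter; the hinge axis is the bin's y axis. Fixed.
- tub_mid (a point): Centre, half-way up, of the small white round tub with an orange-yellow band, loose, 80 mm high, 58 mm across at the foot and 68 mm at the rim, 0.12 to 0.3 kg. It starts on the counter just in front of the green-lidded bin (gap to the lid's front edge 20 to 45 mm). To be wholly clear it must stand out to either side of the bin, its centre 114 mm or so from the bin's middle line along the bin's y; the counter on the side away from the blue bin is free.
- blue_bin: Fixed bin of the same shape with a blue lid, to be left alone. Origin: centre of its underside; axes as for the green one.
- blue_lid (a joint): Hinge angle of the blue lid, rad: 0 shut. Stays shut.
- mug: White mug, 76 mm across, 85 mm high, in front of the blue bin. Origin: centre of its underside. Leave alone.
- apple_a: Green apple, 74 mm, on the green chopping board at the left of the counter. Origin: underside. Leave alone.
- apple_b: Another green apple on the chopping board. Origin: underside. Leave alone.
- mill: Dark wooden pepper mill, 56 mm across, 155 mm high, at the right of the counter. Origin: centre of its underside. Leave alone.
- jar: Amber jar with a steel cap, 70 mm across, 110 mm high, at the right. Origin: centre of its underside. Leave alone.
- spoon: Steel spoon lying flat along x at the right of the counter. Origin: near its middle. Leave alone.

How it is judged:
On the way, in this order (a step that is already met when the one before it is completed fails the run):
1. the tub stands upright on the counter, clear of the green bin's front, with the green lid still shut ((y of tub_mid in the frame of green_bin above 0.105 m or y of tub_mid in the frame of green_bin below -0.105 m) and value of joint green_lid below 0.15 rad and linear speed of tub below 0.03 m/s and height (world z) of tub_mid between 0.032 and 0.048 m and angle between tub_mid's own z axis and vertical below 0.12 rad and value of joint blue_lid below 0.08 rad), for 0.2 s.
2. the green lid has passed upright and fallen back to its stop (value of joint green_lid above 1.88 rad), for 0.2 s.
At the end, for the whole second after the job is handed in: The green lid rests fully open (above 1.88 rad, still); the tub stands upright and at rest on the counter with its centre at least 105 mm to either side of the green bin's middle line; the blue lid is shut (below 0.08 rad) (value of joint green_lid above 1.88 rad and velocity of joint green_lid between -0.1 and 0.1 rad/s and (y of tub_mid in the frame of green_bin above 0.105 m or y of tub_mid in the frame of green_bin below -0.105 m) and height (world z) of tub_mid between 0.032 and 0.048 m and angle between tub_mid's own z axis and vertical below 0.12 rad and value of joint blue_lid below 0.08 rad and linear speed of tub below 0.02 m/s); the robot touches nothing.
It fails at once if the tub is lifted off the counter (more than 15 mm) (height (world z) of tub_mid above 0.055 m).
It fails at once if the tub is tipped (more than 0.4 rad) or falls (angle between tub_mid's own z axis and vertical above 0.4 rad or height (world z) of tub_mid below 0 m).
It fails at once if the blue lid is opened (value of joint blue_lid above 0.2 rad).
It fails at once if the mug, an apple, the pepper mill, the jar or the spoon is disturbed (moved more than 25 mm) (distance of any of mug, apple_a, apple_b, mill, jar, spoon from where it was at the start of the episode above 0.025 m).
It also fails if it takes over 56 s, if anything falls off the work surface, if the arm or the gripper's body presses on something with over 40 N, if the wrist force passes 120 N, or if a joint passes its speed limit or range.

ROBOT

A 6-joint arm with a two-finger parallel gripper is mounted at the origin on the work surface. World frame = base frame: x ahead of the robot, y to its left, z up, the work surface at z = 0. Lengths are in m, angles in rad, forces in N, time in s.
With the tool pointing down it reaches from about 0.275 to 0.825 m from the base axis. Payload 4.9 kg.
Tool frame: the origin (TCP) lies midway between the tips of the shut fingers; the grasp point (between the pads) lies 19 mm behind it (grip_point_offset is the distance from the TCP to the grasp point, in m); z points along the fingers, x is the direction in which the jaws open and shut, and the axes are right-handed (so a half turn about z gives the same grasp; the last joint's range is limited). The gripper opens to 85 mm and grips with 20 to 120 N. Pads are 22 mm wide; open, the fingers measure 114 mm over their backs; the gripper's body (76 mm by 85 mm) begins 54 mm behind the grasp point. The pads swing forward as they close: fully open they stand 13 mm farther back than shut.
Start: joints at [-1.46, 0.326, -0.193, 1.052, 0, 1.437], TCP at [0.133, -0.534, 0.201] pointing down, gripper open.
Joint ranges: [-2.65, 2.65], [-0.97, 1.79], [-1.3, 1.35], [-1.93, 2.1], [-1.47, 1.37], [-3.14, 3.14]. Speed limits (rad/s): [2.57, 2.57, 3.14, 3.14, 3.14, 3.14].

INTERFACE

Orientations are given as a rotation vector (axis times angle).
In Python, from cell import * gives the robot as it stands. Calls block until the motion is done:
- movep(position, orientation): joint-space move of the TCP to a pose.
- move_l(position, velocity=0.15, rot=None, until_force=None): straight line of the TCP; rot=None keeps the orientation; velocity is the mean speed in m/s. With until_force (N) it stops when the force on the tool has changed by that much, and returns True; else False.
- set_joints(angles): joint-space move.
- let_go() and grab(newtons=None): open the fingers fully, or close them until they stop; newtons is the grip in N (None keeps the last).
- sleep(seconds).
- ik(position, orientation): joint angles nearest the present ones, or None.
- get_state(): the state.
- grab_frame(name): name is "side" or "top"; returns a dict with "img" (400x640x3 uint8, red, green, blue), "fx", "fy", "cx", "cy" (pixels), "k1" (the pictures are not rectified: a ray, as slopes to the right and down, at radius r is drawn at 1 + k1 r^2 times it, then the intrinsics apply), "cam_to_world" (4x4, takes a point from camera to world coordinates). Camera axes: x right, y down, z forward; pixel columns grow to the right and rows downward; lengths in m; the calibration is good to about 2 mm. A picture is of the moment at which its call begins. There is no depth.
A pose or a line that the arm cannot do raises MotionError and nothing moves.
- sign_off(): hands the job in, once; it reports no verdict.
Trained networks look in the newest picture that a camera, given by its name, has taken for a name from the list of things; names that differ only in an ending like _2 or _b are one class to them, and where a whole thing is asked for, a point or a joint stands for the part that bears it (a point fixed in the world has none). Each returns a list of dicts, best first, with "score" (0 to 1); they miss things now and then, are a little off and sometimes report something else, mostly with a low value. They report only what shows in the picture. A call takes as long as a camera call.
- spot_in(camera, name): "centre" ([column, row] in pixels, amid what is visible of it).
- silhouettes(camera, name): "mask" (400x640 bool, what is visible of it) and "centre" ([column, row] in pixels, amid what is visible of it).
- tip_of(camera, name): "centre" ([column, row] in pixels: a listed point, or the origin of a listed thing).
The state is a dict: "clock": time; "q": joint angles; "joint_velocities": joint speeds; "tau": joint torques, N m; "position": TCP position; "eef_rot": TCP orientation; "contact_force": force on the tool from outside, world axes, zero at the start; "wrist_torque": the same for the moment, N m; "finger_gap": opening from 0.0 (shut) to 1.0 (fully open).
Only numpy, scipy, OpenCV 4.12 (cv2) and the standard library are available. Lean on these libraries where they do the work, as an engineer would, in place of code of your own. Each camera call takes 0.05 s, during which the arm holds its last target.

## Working session

There is one attempt and no reset: what is moved stays moved. The work goes in short steps, each a Python script; the robot and the scene stay as the last script left them, time stands still between calls to the robot, and variables do not carry over. Pictures are saved under pics/ and viewed, and the job is handed in when it is done.

```bash
ls; mkdir -p pics; cat > h.py <<'E'
from cell import *
import numpy as np, cv2
def save(cam,name):
    f=grab_frame(cam); cv2.imwrite('pics/'+name,f['img'][:,:,::-1]); return f
def ray(f,px):
    K=np.array([[f['fx'],0,f['cx']],[0,f['fy'],f['cy']],[0,0,1.]])
    p=cv2.undistortPoints(np.array([[px]],float),K,np.array([f['k1'],0,0,0,0.]))[0,0]
    T=np.array(f['cam_to_world']); d=T[:3,:3]@np.array([p[0],p[1],1]); return T[:3,3],d
def onz(f,px,z):
    o,d=ray(f,px); return o+d*(z-o[2])/d[2]
def proj(f,P):
    T=np.array(f['cam_to_world']); c=(np.asarray(P,float)-T[:3,3])@T[:3,:3]
    x,y=c[0]/c[2],c[1]/c[2]; s=1+f['k1']*(x*x+y*y); return np.array([f['cx']+f['fx']*x*s,f['cy']+f['fy']*y*s])
def tri(f1,p1,f2,p2):
    o1,d1=ray(f1,p1);o2,d2=ray(f2,p2)
    A=np.stack([d1,-d2],1); t=np.linalg.lstsq(A,o2-o1,rcond=None)[0]
    a,b=o1+d1*t[0],o2+d2*t[1]; return (a+b)/2,np.linalg.norm(a-b)
E
python3 - <<'E'
from h import *
F={c:save(c,c+'0.png') for c in('top','side')}
for c in F:
    print(c,np.round(F[c]['cam_to_world'],3)[:3,3], F[c]['fx'],F[c]['k1'])
for n in ['green_lid_edge','green_lid_hinge','green_bin','tub_mid','blue_bin','mug','mill','jar','spoon','apple_a']:
    for c in F:
        print(n,c,[(np.round(d['centre']),round(d['score'],2)) for d in tip_of(c,n)][:3])
print(get_state())
E
```

```text
pics
top [ 0.413 -0.011  1.387] 383.50203043786354 -0.018846078578451463
side [-0.161  0.78   1.103] 409.90405658731527 -0.029818367656106036
green_lid_edge top [(array([386., 202.]), 0.77)]
green_lid_edge side [(array([356., 165.]), 0.59)]
green_lid_hinge top [(array([391., 153.]), 0.66), (array([379., 219.]), 0.47)]
green_lid_hinge side [(array([325., 147.]), 0.66)]
green_bin top []
green_bin side [(array([371., 148.]), 0.69), (array([339., 173.]), 0.61)]
tub_mid top [(array([377., 222.]), 0.88), (array([453., 208.]), 0.26)]
tub_mid side [(array([366., 190.]), 0.96)]
blue_bin top [(array([272., 182.]), 0.89), (array([452., 209.]), 0.64)]
blue_bin side [(array([271., 242.]), 0.59)]
mug top [(array([266., 224.]), 0.95), (array([449., 178.]), 0.56), (array([482., 223.]), 0.47)]
mug side [(array([302., 269.]), 0.88)]
mill top [(array([448., 204.]), 0.73)]
mill side [(array([390., 154.]), 0.75)]
jar top [(array([454., 179.]), 0.65)]
jar side [(array([372., 147.]), 0.64), (array([200., 313.]), 0.26)]
spoon top [(array([484., 223.]), 0.82)]
spoon side []
apple_a top [(array([172., 191.]), 0.8), (array([175., 233.]), 0.67), (array([390., 157.]), 0.58)]
apple_a side [(array([195., 315.]), 0.66), (array([229., 338.]), 0.62)]
{'clock': 1.1, 'q': array([-1.46020742e+00,  3.26206859e-01, -1.92623657e-01,  1.05201770e+00,
       -4.61919269e-06,  1.43654582e+00]), 'joint_velocities': array([ 0.001041  ,  0.00108672,  0.0012469 , -0.00088537,  0.00212116,
        0.00101228]), 'tau': array([ 2.13462790e-04, -4.43336391e+01,  2.62761158e+01,  9.41232174e-04,
       -1.06617501e-04,  5.71811825e-06]), 'position': array([ 0.13330229, -0.53359541,  0.2014681 ]), 'eef_rot': array([-2.47605908e+00,  1.93352601e+00,  6.21408309e-05]), 'contact_force': array([ 0.73637024, -0.25736621,  0.72752652]), 'wrist_torque': array([ 0.00084772, -0.00245307, -0.03767675]), 'finger_gap': 1.0051941928772852}
```

View pics/top0.png

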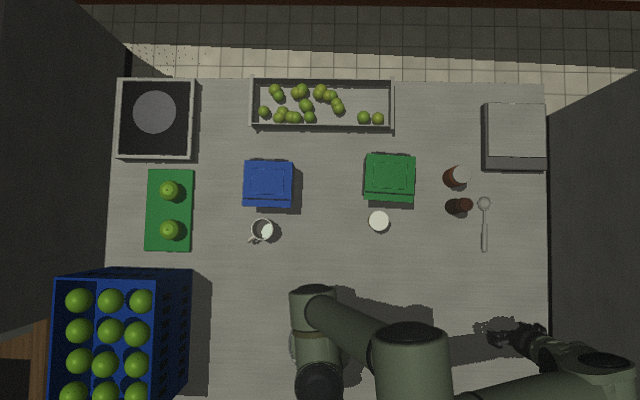

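View pics/side0.png

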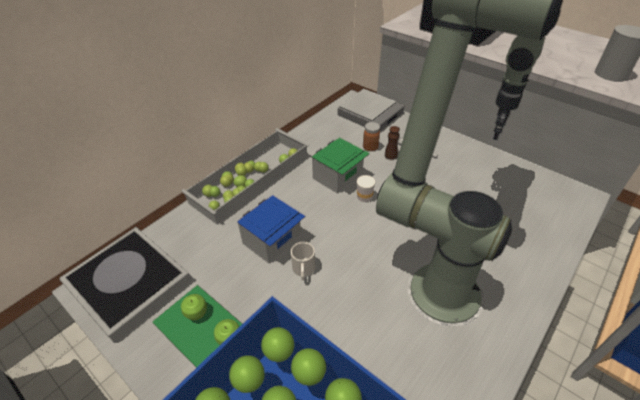

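```bash
python3 - <<'E'
from h import *
F={c:grab_frame(c) for c in('top','side')}
print('edge',tri(F['top'],(386,202),F['side'],(356,165)))
print('hinge',tri(F['top'],(391,153),F['side'],(325,147)))
print('tub',tri(F['top'],(377,222),F['side'],(366,190)))
print('mug',onz(F['top'],(266,224),0))
for n in ['green_lid_edge','blue_lid','tub_mid','mill','jar','mug']:
    for d in silhouettes('top',n)[:1]:
        m=d['mask'].astype(np.uint8); c,_=cv2.findContours(m,0,2); c=max(c,key=cv2.contourArea)
        z={'green_lid_edge':.116,'blue_lid':.116,'tub_mid':.08,'mill':.155,'jar':.11,'mug':.085}[n]
        b=cv2.boxPoints(cv2.minAreaRect(c)); print(n,d['score'],b.round().tolist(),[np.round(onz(F['top'],p,z)[:2],3).tolist() for p in b])
E
```

```text
edge (array([ 0.49830875, -0.20566171,  0.11552544]), np.float64(0.0006873365106876743))
hinge (array([ 0.66268143, -0.22169265,  0.11103505]), np.float64(0.0018134604837740137))
tub (array([ 0.4327492 , -0.18667425,  0.04012917]), np.float64(0.0011865176084926029))
mug [0.41517786 0.20836781 0.        ]
green_lid_edge 0.67 [[363.0, 200.0], [366.0, 151.0], [415.0, 154.0], [413.0, 202.0]] [[0.503, -0.131], [0.667, -0.136], [0.662, -0.301], [0.499, -0.294]]
blue_lid 0.68 [[240.0, 206.0], [243.0, 157.0], [292.0, 160.0], [290.0, 209.0]] [[0.472, 0.279], [0.638, 0.277], [0.633, 0.109], [0.467, 0.112]]
tub_mid 0.88 [[369.0, 212.0], [387.0, 212.0], [387.0, 230.0], [369.0, 230.0]] [[0.465, -0.154], [0.466, -0.215], [0.406, -0.216], [0.404, -0.155]]
mill 0.86 [[445.0, 199.0], [471.0, 199.0], [471.0, 214.0], [445.0, 214.0]] [[0.51, -0.388], [0.512, -0.471], [0.464, -0.471], [0.462, -0.388]]
jar 0.96 [[439.0, 173.0], [464.0, 160.0], [473.0, 178.0], [448.0, 191.0]] [[0.599, -0.38], [0.644, -0.466], [0.584, -0.495], [0.539, -0.41]]
mug 0.61 [[243.0, 221.0], [274.0, 216.0], [277.0, 237.0], [247.0, 242.0]] [[0.423, 0.273], [0.444, 0.17], [0.372, 0.155], [0.351, 0.257]]
```

The top view shows the tub at about (379,221) in front of the green lid (363–415, 151–203). The mug is at (262,230), the mill at (459,206), the jar at (455,177), and the space to the left of the tub is empty. I'll push the tub left (+y) a short way. Before that I'll refine the lid pose and check IK.

```bash
cat >> h.py <<'E'
from scipy.spatial.transform import Rotation as Rn
def rv(x,z):
    x=np.array(x,float);x/=np.linalg.norm(x);z=np.array(z,float);z-=x*(z@x);z/=np.linalg.norm(z)
    return Rn.from_matrix(np.stack([x,np.cross(z,x),z],1)).as_rotvec()
def ok(p,r):
    try: q=ik(p,r)
    except Exception as e: return repr(e)
    return None if q is None else np.round(q,2)
E
python3 - <<'E'
from h import *
f=grab_frame('top')
hsv=cv2.cvtColor(f['img'],cv2.COLOR_RGB2HSV)
m=cv2.inRange(hsv,(45,90,30),(80,255,255)); m[:,:340]=0;m[:140]=0
c,_=cv2.findContours(m,0,1);c=max(c,key=cv2.contourArea)[:,0]
P=np.array([onz(f,p,.116)[:2] for p in c.astype(float)])
b=cv2.minAreaRect(P.astype(np.float32));print(b,cv2.boxPoints(b).round(3).tolist())
big=cv2.resize(f['img'][130:250,340:500],None,fx=5,fy=5,interpolation=cv2.INTER_CUBIC);cv2.imwrite('pics/z.png',big[:,:,::-1])
print('mill base',onz(f,(448,204),0),'jar',onz(f,(449,178),0))
rd=rv([1,0,0],[0,0,-1]); rd2=rv([-1,0,0],[0,0,-1])
for r in(rd,rd2):
  for p in [(.43,-.27,.2),(.43,-.27,.03),(.43,-.12,.03),(.40,-.21,.03)]: print(p,ok(p,r))
for pit in (0,.3,.5):
 for yaw in(-.04,-.2):
  for s in(1,-1):
   z=[np.cos(pit)*np.cos(yaw),np.cos(pit)*np.sin(yaw),-np.sin(pit)]
   x=[s*np.sin(yaw),-s*np.cos(yaw),0]
   print(pit,yaw,s,[ok(p,rv(x,z)) for p in [(.43,-.21,.085),(.52,-.21,.085),(.56,-.21,.2),(.66,-.21,.24),(.69,-.21,.24)]])
E
```

```text
((0.580077052116394, -0.21592429280281067), (0.1640533059835434, 0.15506166219711304), 87.41284942626953) [[0.49900001287460327, -0.2939999997615814], [0.6539999842643738, -0.3009999990463257], [0.6610000133514404, -0.13699999451637268], [0.5059999823570251, -0.12999999523162842]]
mill base [ 0.50406063 -0.44638258  0.        ] jar [ 0.59843204 -0.44987345  0.        ]
(0.43, -0.27, 0.2) [-0.71  0.25 -0.3   1.02  0.    0.86]
(0.43, -0.27, 0.03) [-0.71  0.44 -0.53  0.61  0.    0.86]
(0.43, -0.12, 0.03) [-0.44  0.35 -0.68  0.54  0.    1.13]
(0.4, -0.21, 0.03) [-0.65  0.35 -0.67  0.55  0.    0.92]
(0.43, -0.27, 0.2) [-0.71  0.25 -0.3   1.02  0.   -2.28]
(0.43, -0.27, 0.03) [-0.71  0.44 -0.53  0.61  0.   -2.28]
(0.43, -0.12, 0.03) [-0.44  0.35 -0.68  0.54  0.   -2.01]
(0.4, -0.21, 0.03) [-0.65  0.35 -0.67  0.55  0.   -2.22]
0 -0.04 1 [None, None, None, None, None]
0 -0.04 -1 [None, None, None, None, None]
0 -0.2 1 [None, None, None, None, None]
0 -0.2 -1 [None, None, None, None, None]
0.3 -0.04 1 [None, None, None, array([-0.71,  0.39, -1.15, -1.17,  0.64,  2.91]), array([-0.66,  0.42, -
[... 439 characters left out ...]
 [None, None, array([-0.86,  0.17, -1.2 , -0.69,  0.7 ,  2.67]), array([-0.67,  0.19, -0.99, -0.59,  0.54,  2.8 ]), array([-0.63,  0.23, -0.93, -0.58,  0.51,  2.83])]
0.5 -0.04 -1 [None, None, array([-0.86,  0.17, -1.2 , -0.69,  0.7 , -0.47]), array([-0.67,  0.19, -0.99, -0.59,  0.54, -0.34]), array([-0.63,  0.23, -0.93, -0.58,  0.51, -0.31])]
0.5 -0.2 1 [None, None, array([-0.74,  0.17, -1.28, -0.88,  0.47,  2.86]), array([-0.57,  0.18, -1.04, -0.69,  0.32,  2.96]), array([-0.53,  0.22, -0.98, -0.68,  0.29,  2.98])]
0.5 -0.2 -1 [None, None, array([-0.74,  0.17, -1.28, -0.88,  0.47, -0.28]), array([-0.57,  0.18, -1.04, -0.69,  0.32, -0.18]), array([-0.53,  0.22, -0.98, -0.68,  0.29, -0.16])]
```

View pics/z.png

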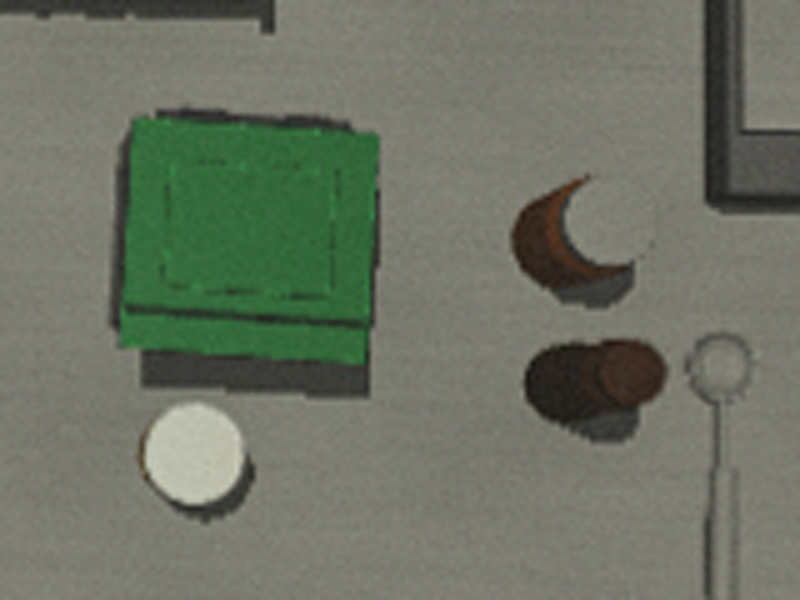

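The lid fit is clean (164×155 mm). The lid centre is (0.580,-0.216), yaw is −0.045, and the front edge middle is (0.5025,-0.212). The tub is at (0.435,-0.185), so its bin y is about +0.025. Next I'll push the tub left, and scan tool pitches for the lid while the arm is still idle.

```bash
python3 - <<'E'
from h import *
for yaw in(-.045,-.3,.3):
 for pit in (.5,.6,.7,.8,.9,1.0):
   s=-1
   z=[np.cos(pit)*np.cos(yaw),np.cos(pit)*np.sin(yaw),-np.sin(pit)]
   x=[s*np.sin(yaw),-s*np.cos(yaw),0]
   print(yaw,pit,[(ok(p,rv(x,z)) is not None)*1 for p in [(.46,-.21,.07),(.51,-.21,.07),(.515,-.21,.1),(.53,-.21,.16),(.56,-.21,.2),(.62,-.21,.24),(.69,-.21,.24)]], ok((.51,-.21,.07),rv(x,z)))
E
python3 - <<'E'
from h import *
grab(20)
rd=rv([1,0,0],[0,0,-1])
u=np.array([.045,.999,0])
c=np.array([.435,-.185,0])
a=c-u*.075
movep([a[0],a[1],.15],rd)
move_l([a[0],a[1],.025],.2)
e=c+u*(.05-.045)
e[2]=.025
print(move_l(e,.06), get_state()['contact_force'],get_state()['position'],get_state()['clock'])
f=save('top','t1.png');g=save('side','s1.png')
p=tip_of('top','tub_mid');q=tip_of('side','tub_mid')
if p and q: print(tri(f,p[0]['centre'],g,q[0]['centre']),p[0]['score'],q[0]['score'])
E
```

```text
-0.045 0.5 [0, 0, 0, 1, 1, 1, 1] None
-0.045 0.6 [0, 0, 1, 1, 1, 1, 1] None
-0.045 0.7 [0, 1, 1, 1, 1, 1, 1] [-0.89  0.39 -1.24 -0.72  0.61 -0.63]
-0.045 0.8 [1, 1, 1, 1, 1, 1, 1] [-0.84  0.3  -1.15 -0.48  0.52 -0.63]
-0.045 0.9 [1, 1, 1, 1, 1, 1, 1] [-0.79  0.25 -1.06 -0.27  0.43 -0.62]
-0.045 1.0 [1, 1, 1, 1, 1, 1, 1] [-0.74  0.23 -0.97 -0.09  0.35 -0.61]
-0.3 0.5 [0, 0, 0, 0, 0, 1, 1] None
-0.3 0.6 [0, 0, 0, 0, 1, 1, 1] None
-0.3 0.7 [0, 0, 0, 1, 1, 1, 1] None
-0.3 0.8 [0, 1, 1, 1, 1, 1, 1] [-0.69  0.3  -1.24 -0.71  0.27 -0.28]
-0.3 0.9 [1, 1, 1, 1, 1, 1, 1] [-0.66  0.24 -1.14 -0.44  0.22 -0.29]
-0.3 1.0 [1, 1, 1, 1, 1, 1, 1] [-0.63  0.21 -1.03 -0.21  0.18 -0.28]
0.3 0.5 [1, 1, 1, 1, 1, 1, 1] [-1.11  0.55 -1.03 -0.3   1.05 -1.24]
0.3 0.6 [1, 1, 1, 1, 1, 1, 1] [-1.06  0.47 -1.   -0.2   0.94 -1.21]
0.3 0.7 [1, 1, 1, 1, 1, 1, 1] [-1.01  0.41 -0.97 -0.1   0.83 -1.18]
0.3 0.8 [1, 1, 1, 1, 1, 1, 1] [-0.95  0.36 -0.93 -0.01  0.72 -1.14]
0.3 0.9 [1, 1, 1, 1, 1, 1, 1] [-0.89  0.32 -0.87  0.09  0.62 -1.1 ]
0.3 1.0 [1, 1, 1, 1, 1, 1, 1] [-0.83  0.31 -0.81  0.18  0.51 -1.06]
False [-0.1137101  -0.50928092  0.46979731] [ 0.43514866 -0.18004572  0.02488264] 6.0833
(array([ 0.57126101, -0.49668151, -0.28560882]), np.float64(0.1735585072788652)) 0.27 0.89
```

```bash
python3 - <<'E'
from h import *
a=cv2.imread('pics/t1.png')[120:300,200:520];b=cv2.imread('pics/s1.png')[100:320,200:520]
cv2.imwrite('pics/c1.png',np.vstack([cv2.resize(a,None,fx=1.8,fy=1.6),cv2.resize(b,(576,300))]))
E
```

```text
(no output)
```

View pics/c1.png

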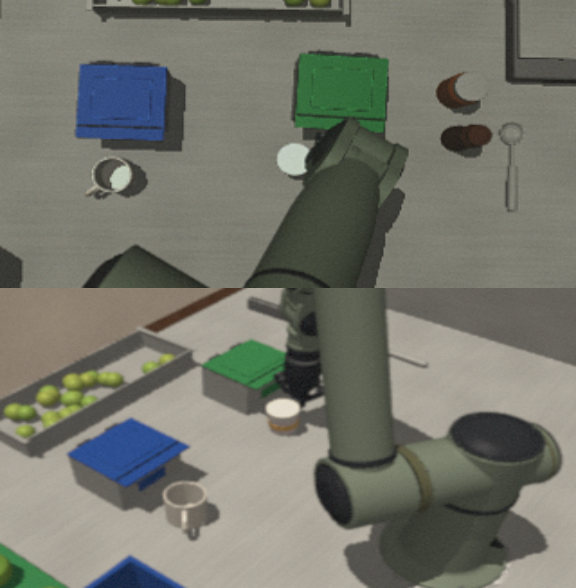

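The tub is upright at about px (363,219), in contact with the fingertip and moving straight, so I'll continue the push.

```bash
python3 - <<'E'
from h import *
f=grab_frame('top');print(onz(f,(363,219),.08))
move_l([.438,-.118,.025],.06)
move_l([.434,-.16,.025],.1)
move_l([.40,-.23,.2],.3)
f=save('top','t2.png');g=save('side','s2.png')
p=tip_of('top','tub_mid');q=tip_of('side','tub_mid')
print(p[:2],q[:2])
if p and q: print(tri(f,p[0]['centre'],g,q[0]['centre']))
for d in silhouettes('top','tub_mid')[:2]:
  ys,xs=np.where(d['mask']);print(d['score'],xs.min(),xs.max(),ys.min(),ys.max(),onz(f,((xs.min()+xs.max())/2,(ys.min()+ys.max())/2),.07))
print(get_state()['clock'])
E
python3 - <<'E'
from h import *
a=cv2.imread('pics/t2.png')[120:300,200:520];b=cv2.imread('pics/s2.png')[100:320,200:520]
cv2.imwrite('pics/c2.png',np.vstack([cv2.resize(a,None,fx=1.8,fy=1.6),cv2.resize(b,(576,300))]))
E
```

```text
[ 0.44063498 -0.13423771  0.08      ]
[] [{'centre': [346.5, 202.4], 'score': 0.94}]
0.88 338 357 209 228 [ 0.44120052 -0.08218649  0.07      ]
0.26 362 416 151 202 [ 0.58938613 -0.22200872  0.07      ]
9.1333
```

View pics/c2.png

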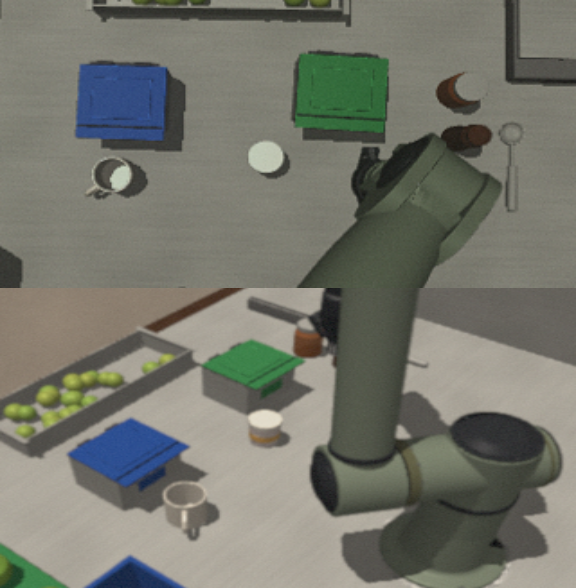

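The tub is upright at (0.441,-0.082), which is bin y ≈ +0.128, and the lid is shut. Next I'll flip the lid with the tool pitched 0.8 rad.

```bash
cat >> h.py <<'E'
YAW=-.045;PIT=.8
BX=np.array([np.cos(YAW),np.sin(YAW),0]);H=np.array([.6575,-.219,.110])
RT=rv([-np.sin(YAW),np.cos(YAW),0],BX*np.cos(PIT)-np.array([0,0,np.sin(PIT)]))
def tcp(r,z): # corner at distance r in front of hinge, height z
    return H-BX*r+np.array([0,0,z-.11])-(BX*.008+np.array([0,0,.008]))
E
python3 - <<'E'
from h import *
print(Rn.from_rotvec(RT).as_matrix().round(2).tolist())
movep(tcp(.24,.17),RT)
move_l(tcp(.20,.10),.2)
print('in',move_l(tcp(.143,.093),.1,until_force=8),get_state()['contact_force'],get_state()['position'])
f=save('top','t3.png');g=save('side','s3.png')
a=f['img'][120:300,200:520];b=g['img'][100:320,200:520]
cv2.imwrite('pics/c3.png',np.vstack([cv2.resize(a,None,fx=1.8,fy=1.6),cv2.resize(b,(576,300))])[:,:,::-1])
print(get_state()['clock'])
E
```

```text
[[0.04, 0.72, 0.7], [1.0, -0.03, -0.03], [-0.0, 0.7, -0.72]]
in False [-0.27453242  0.34685884 -0.61790865] [ 0.50622057 -0.21198687  0.08513906]
12.1
```

View pics/c3.png

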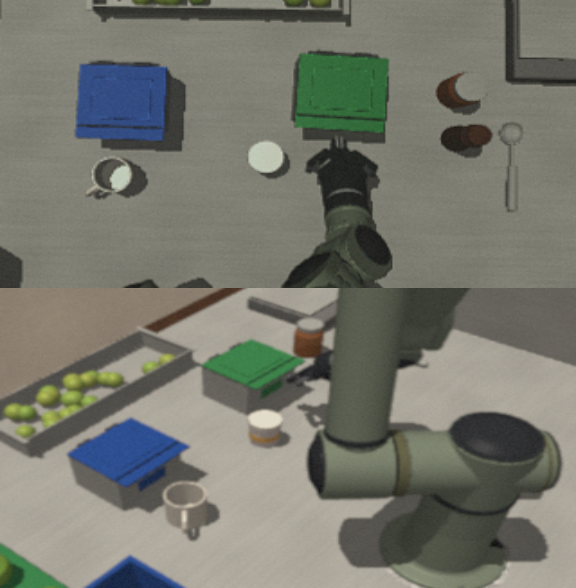

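The fingertips sit under the middle of the lid's front edge (crop ≈ (340,135)) with no contact force yet. I'll lift partway and check.

```bash
python3 - <<'E'
from h import *
r=.143
for th in (.0,.25,.5):
    hit=move_l(tcp(r*np.cos(th),.11+r*np.sin(th)),.1,until_force=25)
    print(th,hit,get_state()['contact_force'].round(1))
f=save('top','t4.png');g=save('side','s4.png')
a=f['img'][120:300,200:520];b=g['img'][100:320,200:520]
cv2.imwrite('pics/c4.png',np.vstack([cv2.resize(a,None,fx=1.8,fy=1.6),cv2.resize(b,(576,300))])[:,:,::-1])
print(get_state()['clock'])
E
```

```text
0.0 False [-0.2 -0.6 -0.8]
0.25 False [-1.1 -0.3 -0.7]
0.5 False [-0.9  0.7 -0. ]
13.5333
```

View pics/c4.png

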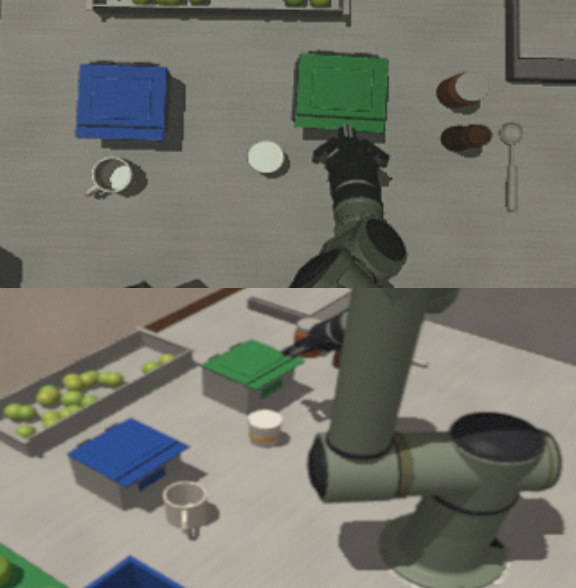

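The lid stayed shut and the fingers slid up in front of it, so the insertion was too shallow. I'll back off and look at the edge closely before inserting deeper.

```bash
python3 - <<'E'
from h import *
move_l(tcp(.22,.17),.2)
move_l(tcp(.20,.088),.2)
f=grab_frame('top');g=grab_frame('side')
a=f['img'][145:265,340:460];b=g['img'][125:215,290:430]
cv2.imwrite('pics/c5.png',np.hstack([cv2.resize(a,(380,380),interpolation=2),cv2.resize(b,(420,380),interpolation=2)])[:,:,::-1])
global_d=0
import h
for pit in(.7,.75,.8):
  R=rv([-np.sin(YAW),np.cos(YAW),0],BX*np.cos(pit)-np.array([0,0,np.sin(pit)]))
  print(pit,[ok(p,R) for p in [(.48,-.211,.075),(.515,-.2125,.08)]])
print(get_state()['clock'])
E
```

```text
0.7 [array([-0.97,  0.34, -1.28, -0.67,  0.66, -0.71]), array([-0.88,  0.35, -1.22, -0.67,  0.6 , -0.62])]
0.75 [array([-0.94,  0.29, -1.24, -0.55,  0.61, -0.71]), array([-0.86,  0.31, -1.18, -0.55,  0.56, -0.62])]
0.8 [array([-0.91,  0.25, -1.19, -0.44,  0.56, -0.7 ]), array([-0.83,  0.27, -1.13, -0.44,  0.52, -0.63])]
14.8333
```

View pics/c5.png

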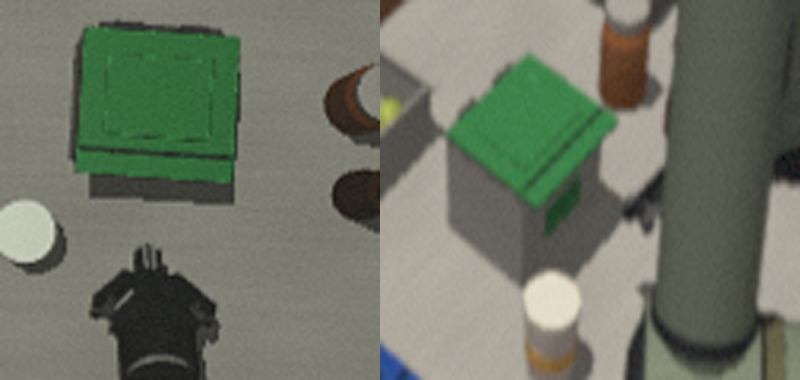

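The green patch is only a label on the bin wall, and the lid edge is straight. I'll re-insert deeper at pitch 0.7.

```bash
sed -i 's/^YAW=.*/YAW=-.045;PIT=.7/; s/-(BX\*.008+np.array(\[0,0,.008\]))/-(BX*.007+np.array([0,0,.0084]))/' h.py; tail -8 h.py
python3 - <<'E'
from h import *
f=grab_frame('top');s=get_state();print(s['position'],proj(f,s['position']),'seen tip ~386.7,222.4')
move_l(tcp(.19,.086),.1,rot=RT)
print('in',move_l(tcp(.1355,.087),.06,until_force=8),get_state()['contact_force'].round(1),get_state()['position'])
r=.136
for th in (.0,.2,.4):
    hit=move_l(tcp(r*np.cos(th),.11+r*np.sin(th)),.08,until_force=25)
    print(th,hit,get_state()['contact_force'].round(1))
f=grab_frame('top');g=grab_frame('side')
a=f['img'][145:265,340:460];b=g['img'][105:215,290:430]
cv2.imwrite('pics/c6.png',np.hstack([cv2.resize(a,(380,380),interpolation=2),cv2.resize(b,(420,380),interpolation=2)])[:,:,::-1])
print(get_state()['clock'])
E
```

```text
try: q=ik(p,r)
    except Exception as e: return repr(e)
    return None if q is None else np.round(q,2)
YAW=-.045;PIT=.7
BX=np.array([np.cos(YAW),np.sin(YAW),0]);H=np.array([.6575,-.219,.110])
RT=rv([-np.sin(YAW),np.cos(YAW),0],BX*np.cos(PIT)-np.array([0,0,np.sin(PIT)]))
def tcp(r,z): # corner at distance r in front of hinge, height z
    return H-BX*r+np.array([0,0,z-.11])-(BX*.007+np.array([0,0,.0084]))
[ 0.45040177 -0.2103229   0.08122982] [385.56480639 216.68461747] seen tip ~386.7,222.4Traceback (most recent call last):
  File "<stdin>", line 3, in <module>
cell.MotionError: the arm cannot follow that straight line within its joint ranges
```

```bash
python3 - <<'E'
from h import *
s=get_state();print(s['finger_gap'],s['position'],s['clock'])
f=grab_frame('top');g=grab_frame('side')
print(proj(f,s['position']),proj(g,s['position']))
def crop(F,n):
    u,v=proj(F,s['position']).astype(int)
    im=F['img'].copy(); c=im[v-25:v+35,u-30:u+30]
    c=np.clip(cv2.resize(c,(390,390),interpolation=cv2.INTER_NEAREST).astype(float)*1.6,0,255).astype(np.uint8)
    p=(proj(F,s['position'])-[u-30,v-25])*6.5; cv2.circle(c,tuple(p.astype(int)),4,(255,0,0),1); return c
cv2.imwrite('pics/c7.png',np.hstack([crop(f,0),crop(g,0)])[:,:,::-1])
E
```

```text
-0.0035196743891290076 [ 0.45040177 -0.2103229   0.08122982] 14.8833
[385.56480639 216.68461747] [366.7079857  176.61602771]
```

View pics/c7.png

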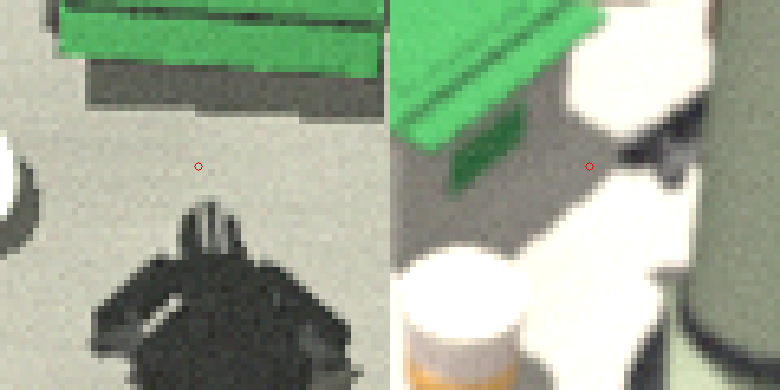

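```bash
python3 - <<'E'
from h import *
f=grab_frame('top');g=grab_frame('side');s=get_state()
t,e=tri(f,(387.3,222.3),g,(371.4,174.8));print(t,e)
R=Rn.from_rotvec(s['eef_rot']).as_matrix();print('in tool frame',R.T@(t-s['position']))
print(proj(f,s['position']-R[:,2]*.019),proj(g,s['position']-R[:,2]*.019))
E
```

```text
[ 0.43190615 -0.21328411  0.09850628] 0.0014972265179818548
in tool frame [-0.0038336  -0.00066066 -0.02508043]
[385.92841271 220.64016269] [369.87506069 175.54048314]
```

Both views agree that the real fingertips are about 22–25 mm short of the reported TCP along the tool. That explains the miss. I'll compensate and guard the insertion with a force stop.

```bash
sed -i '/^YAW/,$d' h.py; cat >> h.py <<'E'
YAW=-.045;PIT=.75;L=.022
BX=np.array([np.cos(YAW),np.sin(YAW),0]);Z=np.array([0,0,1.]);H=np.array([.6575,-.219,.110])
TZ=BX*np.cos(PIT)-Z*np.sin(PIT)
RT=rv([-np.sin(YAW),np.cos(YAW),0],TZ)
def tcp(r,z): # real upper tip corner at distance r in front of hinge, height z
    return H-BX*r+Z*(z-.11)-.011*(BX*np.sin(PIT)+Z*np.cos(PIT))+L*TZ
E
python3 - <<'E'
from h import *
r=.139
for p in [tcp(.19,.082),tcp(.139,.087)]+[tcp(r*np.cos(t),.11+r*np.sin(t)) for t in (0,.4,.8,1.2,1.6,1.8)]: print(p.round(3),ok(p,RT))
movep(tcp(.19,.082),RT)
print('in',move_l(tcp(.138,.087),.05,until_force=6),get_state()['contact_force'].round(1),get_state()['position'],tcp(.138,.087))
f=grab_frame('top');g=grab_frame('side')
a=f['img'][145:265,340:460];b=g['img'][105:215,290:430]
cv2.imwrite('pics/c8.png',np.hstack([cv2.resize(a,(380,380),interpolation=2),cv2.resize(b,(420,380),interpolation=2)])[:,:,::-1])
print(get_state()['clock'])
E
```

```text
[ 0.476 -0.211  0.059] [-0.95  0.35 -1.26 -0.62  0.61 -0.72]
[ 0.527 -0.213  0.064] [-0.83  0.37 -1.17 -0.62  0.54 -0.6 ]
[ 0.527 -0.213  0.087] [-0.83  0.3  -1.15 -0.52  0.54 -0.6 ]
[ 0.538 -0.214  0.141] [-0.81  0.15 -1.07 -0.31  0.53 -0.58]
[ 0.569 -0.215  0.187] [-0.75  0.08 -0.96 -0.16  0.5  -0.53]
[ 0.616 -0.217  0.217] [-0.68  0.1  -0.84 -0.09  0.45 -0.47]
[ 0.67  -0.22   0.226] [-0.61  0.17 -0.73 -0.07  0.4  -0.41]
[ 0.698 -0.221  0.222] [-0.58  0.22 -0.68 -0.07  0.38 -0.38]
in False [ 0.1 -0.5  0.1] [ 0.52790001 -0.2130267   0.06373454] [ 0.52823013 -0.21317893  0.06395537]
16.7167
```

View pics/c8.png

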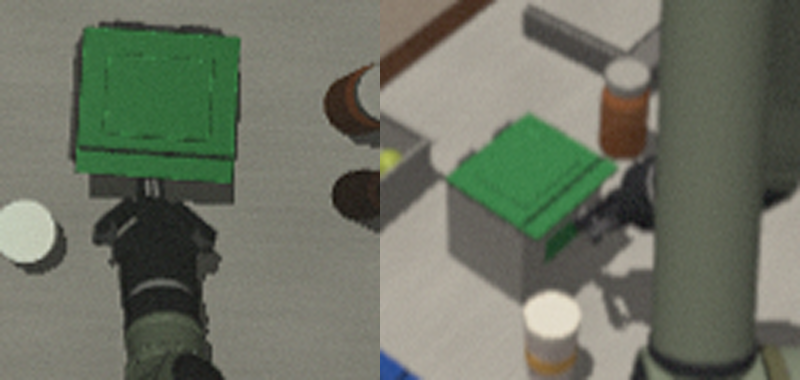

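The tips are now well under the lid edge, as the side view shows, with no contact. I'll lift.

```bash
python3 - <<'E'
from h import *
r=.139
for th in (.0,.2,.4,.6):
    hit=move_l(tcp(r*np.cos(th),.11+r*np.sin(th)),.1,until_force=25)
    print(th,hit,get_state()['contact_force'].round(1))
f=grab_frame('top');g=grab_frame('side')
a=f['img'][145:265,340:460];b=g['img'][85:215,290:430]
cv2.imwrite('pics/c9.png',np.hstack([cv2.resize(a,(380,380),interpolation=2),cv2.resize(b,(420,380),interpolation=2)])[:,:,::-1])
print(get_state()['clock'])
E
```

```text
0.0 False [-0.8 -0.2 -0.8]
0.2 False [-0.3 -0.6 -0.8]
0.4 False [ 0.  -0.4 -1.9]
0.6 False [-0.5 -0.3 -0.2]
18.475
```

View pics/c9.png

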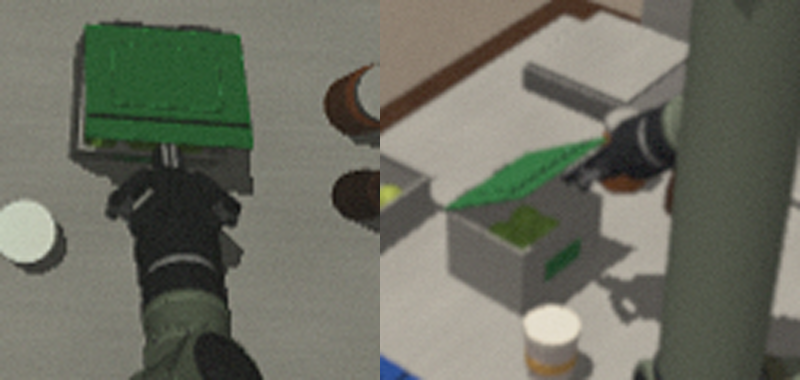

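The lid is up about 0.5 rad and resting on the tips, so I'll continue over the top.

```bash
python3 - <<'E'
from h import *
for th,r in ((.8,.136),(1.0,.132),(1.2,.128),(1.4,.125),(1.6,.125),(1.75,.125),(1.9,.125)):
    hit=move_l(tcp(r*np.cos(th),.11+r*np.sin(th)),.12,until_force=25)
    print(th,hit,get_state()['contact_force'].round(1))
    if hit: break
sleep(.4)
f=grab_frame('top');g=grab_frame('side')
a=f['img'][105:265,320:480];b=g['img'][65:215,290:430]
cv2.imwrite('pics/c10.png',np.hstack([cv2.resize(a,(380,380),interpolation=2),cv2.resize(b,(420,380),interpolation=2)])[:,:,::-1])
print(get_state()['clock'],get_state()['contact_force'].round(1))
E
```

```text
0.8 False [ 0.1 -0.5 -0.6]
1.0 False [-0.3  0.2  0.3]
1.2 False [-0.3 -0.1 -1.1]
1.4 False [ 0.1  0.8 -0.4]
1.6 False [ 0.  -0.6  0.2]
1.75 False [ 0.1  0.3 -0. ]
1.9 False [ 0.3  1.3 -0.2]
21.4333 [ 0.2 -0.9 -0.6]
```

View pics/c10.png

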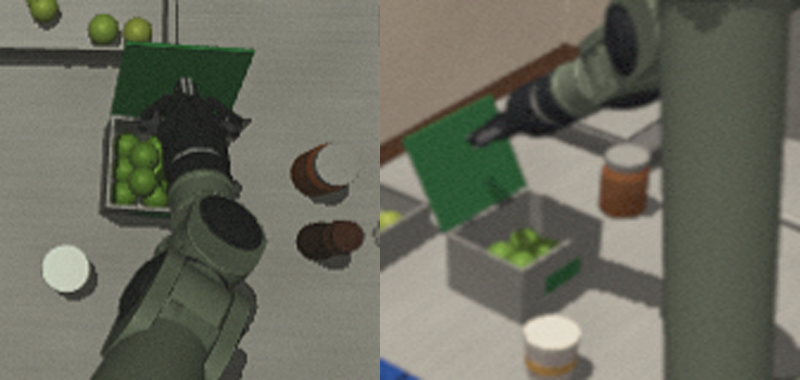

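The lid is over and leaning back. I'll retreat back and up, then do the final check.

```bash
python3 - <<'E'
from h import *
p=get_state()['position']
move_l(p-BX*.12+Z*.07,.2)
movep([.35,-.2,.3],rv([1,0,0],[0,0,-1]))
sleep(.5)
f=grab_frame('top');g=grab_frame('side')
print('lid stop edge expected',[ (proj(F,H+.155*(BX*-np.cos(2.)+Z*np.sin(2.)))).round() for F in(f,g)])
for c,n in(('top','green_lid_edge'),('side','green_lid_edge'),('top','tub_mid'),('side','tub_mid')): print(c,n,tip_of(c,n)[:1])
for d in silhouettes('top','tub_mid')[:1]:
  ys,xs=np.where(d['mask']);t=onz(f,((xs.min()+xs.max())/2,(ys.min()+ys.max())/2),.07);print(t)
a=f['img'][95:275,200:520];b=g['img'][65:295,200:520]
cv2.imwrite('pics/c11.png',np.vstack([cv2.resize(a,(520,290)),cv2.resize(b,(520,300))])[:,:,::-1])
print(get_state()['clock'],get_state()['contact_force'].round(1))
E
```

```text
lid stop edge expected [array([399., 125.]), array([313., 111.])]
top green_lid_edge [{'centre': [400.2, 125.0], 'score': 0.79}]
side green_lid_edge [{'centre': [311.7, 111.7], 'score': 0.65}]
top tub_mid [{'centre': [171.8, 191.1], 'score': 0.72}]
side tub_mid [{'centre': [344.4, 205.3], 'score': 0.95}]
[ 0.44277984 -0.07702042  0.07      ]
24.3667 [ 0.1  0.1 -0.2]
```

View pics/c11.png

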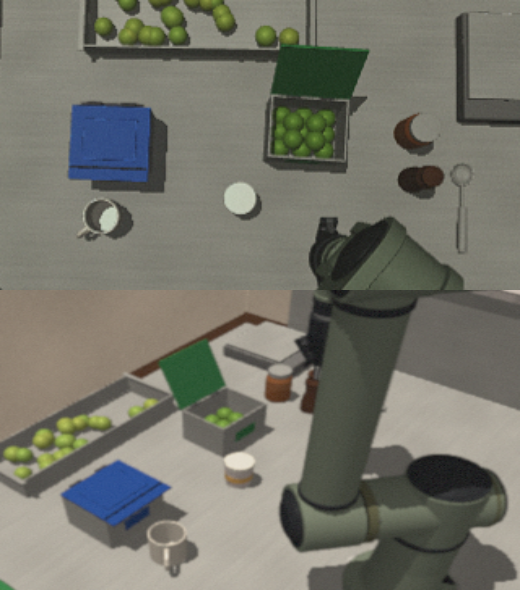

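The lid edge sits where it should at the 2.0 rad stop in both views, to within 2 px. The tub is upright at bin y ≈ 0.13, the other objects look unmoved, and the arm is clear, so I'm handing in.

```bash
python3 -c "
from cell import *
sign_off()"
```

```text
the job is handed in; nothing more can be done
```

The tub is clear of the green bin and the green lid is fully open. I handed the job in at about 24 s; sign-off gives no verdict.

**What I did:** I pushed the tub left with the shut fingertips, in two slow strokes. I then flipped the green lid up from under its front edge until it fell back on its stop.

**Last checks:**
- **Lid:** its front edge showed within 2 px of where the 2.0 rad stop would put it, in both cameras.
- **Tub:** it stood upright at about (0.443, -0.077), roughly 0.13 m to the side of the bin's middle line.
- **Other objects:** the blue lid was shut, and the mug, mill, jar and spoon looked unmoved. The apples on the chopping board were outside my last close-up, and I never went near them.
- **Robot:** the arm was clear, with the force on the tool close to zero.

**What went wrong or disagreed:**
- **First lift missed:** it slid up in front of the lid without opening it. In the pictures the real fingertips were about 22–25 mm short of the reported TCP. Once I corrected for that, the lift worked.
- **Tub position:** between the end of the push and the last check, the measured position shifted by about 5 mm. I didn't establish why.
- **Top camera:** its point detector missed the tub once and gave wrong spots twice, so I took the tub's position from its outline instead.

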